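# Pin the lid back on the battery box

## Robot

A 6-joint arm with a two-finger parallel gripper is mounted at the origin on the work surface. World frame = base frame: x ahead of the robot, y to its left, z up, the work surface at z = 0. Lengths are in m, angles in rad, forces in N, time in s.
With the tool pointing down it reaches from about 0.375 to 0.9 m from the base axis. Payload 3.1 kg.
Tool frame: the origin (TCP) lies at the centre of the arm's flange, where the gripper is bolted on; the fingertips stand 173 mm ahead of it and the grasp point (between the pads) lies 155 mm ahead of it (tip_extent is the distance from the TCP to the fingertips, in m); z points along the fingers, y is the direction in which the jaws open and shut (so a half turn about z gives the same grasp; the last joint's range is limited). The gripper opens to 85 mm and grips with 20 to 120 N. Pads are 22 mm wide; open, the fingers measure 114 mm over their backs; the gripper's body (76 mm by 85 mm) begins 54 mm behind the grasp point. The pads swing forward as they close: fully open they stand 13 mm farther back than shut.
Start: joints at [1.04, 0.527, 1.433, -0, 1.181, -0.178], TCP at [0.216, 0.586, 0.405] pointing down, gripper open.
Joint ranges: [-3.08, 3.08], [-0.75, 2.2], [0.22, 2.44], [-1.43, 4.57], [0, 2.65], [-2.85, 2.85]. Speed limits (rad/s): [2.79, 2.79, 3.14, 3.14, 3.14, 3.14].

## Interface

Orientations are given as a unit quaternion [x, y, z, w].
In Python, from station import sense, snapshot, sign_off, tip_extent gives the robot as it stands. The module is installed in compiled form; this text tells all that it offers.
- The arm moves only by the tool servo_tool, never from a script. Its argument "rows" is a list of rows, each a list of 3 entries, a list of its own where there are three numbers: the shift along the tool's x, y, z in mm, then the turn about the tool's z in degrees, then the opening, from -1 (shut) to 1 (fully open), so that 0 is half open. A call has 1 to 8 rows; each row is the pose to reach, as a shift and turn from the pose measured when the call began, along the tool's axes at that moment; what a row does not reach only later rows make up. A row lasts 1/10 s, in which the tool goes at most 50 mm and 8.59 degrees, less where a joint would pass 70% of its speed; a pose out of reach is approached as far as the arm can. A call with a gripper value outside its range is refused whole. The fingers move at their own pace and stop on an object; "force" is the grip in N (left out, the last holds). Time passes only in rows, so rows that repeat a pose let the fingers close. It gives the time, the measured TCP pose, the force and the opening at its end, in the units of the state.
- sense(): the state, without advancing time (a new reading comes with each control period).
- snapshot(name): name is "scene" or "side" or "wrist"; returns a dict with "image" (384x512x3 uint8, blue, green, red), "z_map" (384x512 float32, m along the optical axis (not along the pixel's ray), 0 where there is no reading), "vertical_fov" (degrees; the focal length in pixels is half the picture's height over the tangent of half this angle, whatever the lens; pixels are square), "cx", "cy" (the principal point, pixels), "cam_to_world" (4x4, takes a point from camera to world coordinates). Camera axes: x right, y down, z forward; pixel columns grow to the right and rows downward; lengths in m; the calibration is good to about 2 mm. A picture is of the moment at which its call begins.
- sign_off(): hands the job in, once; it reports no verdict.
The state is a dict: "t": time; "q": joint angles; "qd": joint speeds; "tau": joint torques, N m; "tcp_pos": TCP position; "tool_rot": TCP orientation; "force": force on the tool from outside, world axes, zero at the start; "ft_torque": the same for the moment, N m; "finger_gap": opening from 0.0 (shut) to 1.0 (fully open).
Only numpy, scipy, OpenCV 4.12 (cv2) and the standard library are available. Lean on these libraries where they do the work, as an engineer would, in place of code of your own. Each camera call takes 0.05 s, during which the arm holds its last target. There are 200 camera calls.

## Task

Refit the lid of the aluminium battery box: lower it on flat so that its two hinge knuckles lie between the box's three, then slide the loose bent steel pin lengthwise through all five, from either end, until it is fully home with its bent leg against the end knuckle. Do not drop the lid or the pin, and leave the other things on the bench where they are.

Things in the scene. Friction and masses are not known exactly. Their poses are not given: they have to be found in the camera images.
- box: Open aluminium battery box bolted to a dark steel plate; it cannot move. Origin: centre of the plate's underside, on the bench; z up, x towards the hinge side, y along the hinge. Plate 170 (x) x 190 (y) x 12 mm; box 120 (x) x 130 (y) mm outside, flat rim 102 mm above the bench, a battery inside below the rim.
- box_hinge (a point): Middle of the box's hinge axis (along the box's y), at x = 75.5, z = 103.5 mm in the box's frame; axes of the box. Three tube knuckles on the +x wall, outside 24 mm, bore 16.5 mm, at y = -70 to -48, -12 to 12 and 48 to 70 mm; both ends are open and free.
- lid: Loose aluminium lid, 0.3 to 0.5 kg, right way up on the bench. Origin: below its middle, level with its flange bottoms; z up, x to its hinge side. Plate 127 (x) x 141 (y) x 3 mm, underside at z = 14; flanges 14 mm deep on three sides go outside the box walls, 2.5 mm of room each. Seated: plate on the rim, axes as the box's, origin 88 mm straight above the box's origin.
- lid_hinge (a point): Middle of the lid's hinge axis (along the lid's y), at x = 75.5, z = 15.5 mm in the lid's frame; axes of the lid. Two knuckles, outside 24 mm, bore 16.5 mm, at y = -44 to -16 and 16 to 44 mm: 4 mm of room beside each when meshed. It falls on box_hinge when the lid is seated.
- lid_handle (a point): Middle of the steel bar of the lid's bow handle, over the centre of mass: x = 9, z = 52 mm in the lid's frame; axes of the lid. The bar runs along the lid's y, 96 mm long, 12 mm wide (x), 10 mm high, on two posts at y = 42 and -42 mm; 30 mm of free height under it.
- pin: Loose round steel bar, 12 mm thick, 0.12 to 0.24 kg, bent to an L, lying flat. Origin: under the shank, on the bench at the start (the shank's axis is at z = 6 mm), near the centre of mass; x along the shank to the nose, y along the leg. Bend at x = -62, nose tip at x = 96 mm, its last 14 mm tapering to 6 mm thick; the leg reaches 45 mm from the shank's axis to +y.
- pin_mid (a point): Point on the shank's axis 76 mm from the bend; axes of the pin. It falls on box_hinge (the pin sags 2 mm in its bores) when the pin is fully home, from either end: leg against the end knuckle, nose 12 mm out at the far end. Let go in the bores, the pin may roll until its leg hangs down.
- pin_tip (a point): Nose tip of the pin, on the shank's axis; axes of the pin.
- pin_bend (a point): Crossing of the shank's axis and the leg's centre line; the bar's outer surface lies 6 mm behind it (towards the pin's -x). Axes of the pin.
- hammer: Bystander: hammer, wooden handle, 300 mm long; origin under its middle.
- dolly: Bystander: steel panel-beater's dolly block, 105 x 58 x 40 mm; origin under its middle.
- rivets: Bystander: glass jar with steel cap, 68 mm diameter, 75 mm high; origin under its middle.
- channel: Bystander: folded aluminium channel, 200 x 60 x 30 mm, open upwards; origin under its middle.
- tube: Bystander: dark square steel tube, 190 x 25 x 25 mm, straight; origin under its middle.
- clamp: Bystander: locking C-clamp lying flat, 300 x 120 mm, 25 mm high; origin under its middle.
- grinder: Bystander: air die grinder, 230 mm long, 50 mm high; origin under its thick motor body.
Mind the look-alikes: they are no part of the job. Leave any turquoise look-alike of the lid alone.

How it is judged:
By the outcome, as a careful person would: the job done as asked, in the order asked, and still so for the second after the job is handed in, with the robot touching nothing.
It also fails if it takes over 70 s, if anything falls off the work surface, if the arm or the gripper's body presses on something with over 40 N, if the wrist force passes 120 N, or if a joint passes its speed limit or range.

## Working session

There is one attempt and no reset: what is moved stays moved. The work goes in short steps, Python scripts to look and compute and a tool call to move; the robot and the scene stay as the last step left them, time stands still between calls to the robot, and variables do not carry over. Pictures are saved under pics/ and viewed, about 8 in all and at most 12, crops included, and the job is handed in when it is done.

Besides the shell and the picture viewer there is one more tool, called after "Call:" by a JSON object that holds its "op" and its "data". servo_tool: Moves the arm, as the interface text tells. Its arguments: {"type":"object","properties":{"rows":{"type":"array"},"force":{"type":"number"}},"required":["rows"]}

```bash
mkdir -p pics
cat > h.py <<'E'
import numpy as np, cv2
from station import sense, snapshot, sign_off, tip_extent
def snap(name,fn=None):
    s=snapshot(name)
    s['f']=s['image'].shape[0]/2/np.tan(np.radians(s['vertical_fov'])/2)
    if fn: cv2.imwrite('pics/'+fn,s['image']); np.savez('pics/'+fn[:-4]+'.npz',**s)
    return s
def load(fn): return dict(np.load('pics/'+fn+'.npz'))
def world(s):
    z=s['z_map']; v,u=np.mgrid[:z.shape[0],:z.shape[1]]
    p=np.stack([(u-s['cx'])/s['f']*z,(v-s['cy'])/s['f']*z,z,np.ones_like(z)],-1)
    w=(p@s['cam_to_world'].T)[...,:3]; w[z==0]=np.nan
    return w
def ray(s,u,v,h):
    T=s['cam_to_world']; d=T[:3,:3]@np.array([(u-s['cx'])/s['f'],(v-s['cy'])/s['f'],1]); o=T[:3,3]
    return o+d*(h-o[2])/d[2]
E
python3 - <<'E'
from h import *
a=snap('scene','scene.png');b=snap('side','side.png')
for s in(a,b): print(s['cam_to_world'].round(3).tolist(),s['f'],(s['z_map']==0).mean())
cv2.imwrite('pics/both.png',cv2.resize(np.vstack([a['image'],b['image']]),None,fx=.78,fy=.78))
print(sense(),tip_extent)
E
```

```text
[[0.155, 0.605, -0.781, 1.404], [0.988, -0.08, 0.134, -0.158], [0.019, -0.792, -0.61, 0.777], [0.0, 0.0, 0.0, 1.0]] 363.0873760079097 0.0066375732421875
[[0.939, -0.223, 0.261, 0.157], [-0.343, -0.571, 0.746, -1.032], [-0.017, -0.79, -0.613, 0.952], [0.0, 0.0, 0.0, 1.0]] 398.47797381242736 0.003972371419270833
{'t': 0.1, 'q': array([ 1.03948737e+00,  5.28348889e-01,  1.43376654e+00, -2.37432583e-07,
        1.18140434e+00, -1.78514081e-01]), 'qd': array([ 0.000988  , -0.00152946, -0.00190732, -0.00080432, -0.00080668,
        0.00110509]), 'tau': array([ 4.60801730e-04, -4.43305743e+01, -1.78587699e+01, -1.72575747e-04,
        3.87918277e-03, -2.00082792e-05]), 'tcp_pos': array([0.2157723 , 0.58624237, 0.40384852]), 'tool_rot': array([ 1.75483933e-01,  9.84481823e-01, -9.03544189e-04, -3.34740452e-04]), 'force': array([-0.00246874, -0.47190665, -0.09661219]), 'ft_torque': array([ 0.02445051, -0.02265931, -0.00888545]), 'finger_gap': 0.9998894567168364} 0.1734
```

View pics/scene.png

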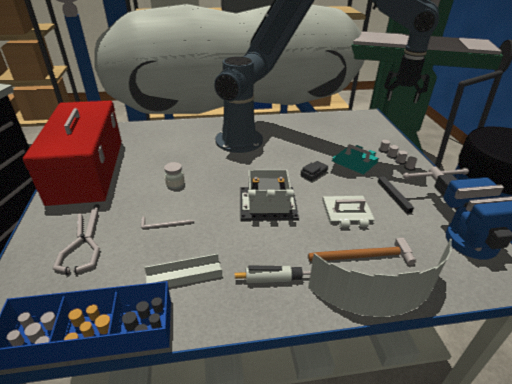

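View pics/side.png

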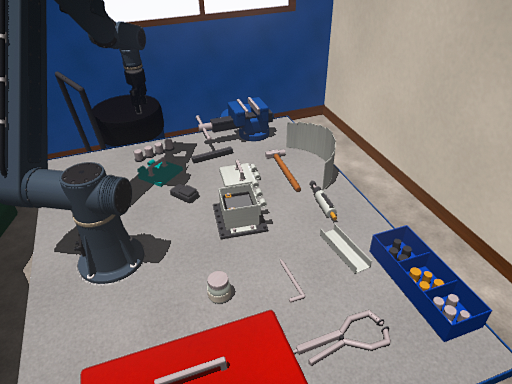

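The scene view has the box at about (268,195) with its hinge towards the camera, the white lid at (350,210) and the pin from (142,222) to (193,222). The turquoise lid at (355,158) is the look-alike. The side view agrees: box (240,207), lid (240,175), pin (283,262) to (297,299).

Run:
```python
from h import *
for n,pts in (('scene',dict(box=(268,178),boxfl=(268,205),lidbar=(350,206),lidcorn=(330,212),pinbend=(144,222),pinnose=(192,223),pinmid=(165,224),jar=(175,167),dolly=(314,168))),('side',dict(rim=(222,212),lid=(232,177),bend=(298,298),nose=(283,263)))):
    s=load(n); w=world(s)
    for k,(u,v) in pts.items(): print(n,k,w[v,u].round(3))
    m=(w[...,2]>.006)&(w[...,0]>.35)&(w[...,0]<.85)&(abs(w[...,1])<.45)&(w[...,2]<.3)
    n_,l,st,c=cv2.connectedComponentsWithStats(m.astype(np.uint8))
    for i in range(1,n_):
        if st[i,4]>60:
            q=w[l==i]; print(n,'comp',c[i].round(),st[i,4],q.min(0).round(3),q.max(0).round(3))
s=snap('wrist','w0.png');print(s['cam_to_world'].round(3).tolist(),s['f'])
```

```text
scene box [0.412 0.053 0.077]
scene boxfl [0.517 0.035 0.045]
scene lidbar [0.523 0.314 0.016]
scene lidcorn [0.546 0.237 0.017]
scene pinbend [ 0.502 -0.359  0.006]
scene pinnose [ 0.522 -0.21   0.001]
scene pinmid [ 0.525 -0.293  0.01 ]
scene jar [ 0.303 -0.259  0.076]
scene dolly [0.318 0.246 0.04 ]
scene comp [267. 196.] 2491 [ 0.363 -0.058  0.006] [0.553 0.147 0.117]
scene comp [347. 210.] 1214 [0.458 0.224 0.006] [0.623 0.374 0.062]
scene comp [162. 223.] 188 [ 0.48  -0.37   0.006] [ 0.532 -0.206  0.014]
scene comp [320. 265.] 2473 [ 0.697 -0.103  0.006] [0.85  0.413 0.133]
scene comp [445. 252.] 90 [0.819 0.43  0.04 ] [0.849 0.45  0.133]
scene comp [180. 263.] 502 [ 0.666 -0.339  0.006] [ 0.716 -0.142  0.034]
scene comp [141. 293.] 2165 [ 0.739 -0.45   0.006] [ 0.85  -0.135  0.078]
side rim [0.395 0.048 0.043]
side lid [0.503 0.285 0.016]
side bend [ 0.503 -0.371  0.01 ]
side nose [ 0.516 -0.228  0.009]
side comp [291. 134.] 187 [0.816 0.42  0.006] [0.85  0.45  0.133]
side comp [283. 167.] 368 [0.693 0.108 0.006] [0.781 0.416 0.033]
side comp [324. 194.] 541 [ 0.749 -0.105  0.007] [0.85  0.125 0.128]
side comp [239. 201.] 2991 [ 0.361 -0.061  0.006] [0.618 0.38  0.118]
side comp [353. 245.] 272 [ 0.745 -0.334  0.006] [ 0.771 -0.132  0.033]
side comp [338. 250.] 256 [ 0.688 -0.343  0.006] [ 0.714 -0.143  0.034]
side comp [388. 259.] 902 [ 0.802 -0.45   0.006] [ 0.85  -0.269  0.078]
side comp [293. 283.] 197 [ 0.477 -0.372  0.006] [ 0.527 -0.209  0.016]
[[0.345, 0.894, 0.285, 0.141], [0.938, -0.328, -0.108, 0.614], [-0.003, 0.305, -0.952, 0.374], [0.0, 0.0, 0.0, 1.0]] 333.72407073518866
```

Call:
{"op": "servo_tool", "data": {"rows": [[[-388, -130, 0], 70, 1], [[-388, -130, 0], 70, 1], [[-388, -130, 0], 70, 1], [[-388, -130, 0], 70, 1], [[-388, -130, 0], 70, 1], [[-388, -130, 0], 70, 1], [[-388, -130, 0], 70, 1], [[-388, -130, 0], 70, 1]]}}

```text
t: 0.95
tcp_pos: [0.5291, 0.3345, 0.4038]
tool_rot: [0.703, 0.711, -0.001, 0.0]
force: [0.2, 0.1, 0.0]
finger_gap: 1.002
```

Call:
{"op": "servo_tool", "data": {"rows": [[[0, 0, 0], 0, 1], [[0, 0, 0], 0, 1]]}}

```text
t: 1.15
tcp_pos: [0.53, 0.3331, 0.4031]
tool_rot: [0.704, 0.71, -0.002, -0.0]
force: [-0.6, 0.1, 0.2]
finger_gap: 1.0
```

Run:
```python
from h import *
s=snap('wrist','w1.png');print(s['cam_to_world'].round(3).tolist());q=sense();print(q['t'],q['tcp_pos'],q['tool_rot'],q['q'])
w=world(s); print(np.nanmin(w[...,2]),np.nanmax(w[...,2]))
```

```text
[[1.0, 0.01, -0.0, 0.528], [0.01, -0.951, -0.308, 0.412], [-0.003, 0.308, -0.951, 0.373], [0.0, 0.0, 0.0, 1.0]]
1.2 [0.52886563 0.33412023 0.40317184] [ 7.03068781e-01  7.11119359e-01 -1.78340518e-03 -6.04844116e-04] [ 3.85127396e-01  5.30584499e-01  1.43157296e+00 -3.20992109e-04
  1.18318983e+00  3.73863963e-01]
-0.002838453171279176 0.3177377616405844
```

View pics/w1.png

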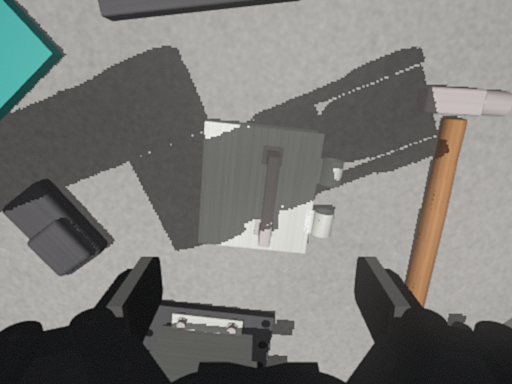

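The wrist view shows the lid plate from (203,120) to (325,252), with its bar from (272,155) to (265,240) and its knuckles on the right at (332,172) and (321,222). The box starts at the bottom, around (215,330). Next I'll measure both by depth and ray.

```bash
cat > lid.py <<'E'
from h import *
def rect(P):
    (c,(a,b),ang)=cv2.minAreaRect((P[:,:2]*1000).astype(np.float32)); return np.array(c)/1000,(round(a,1),round(b,1)),round(ang,2)
def lidpose(s):
    w=world(s); g=(abs(w[...,0]-.53)<.12)&(abs(w[...,1]-.3)<.1)
    m=(g&(w[...,2]>.012)&(w[...,2]<.022)).astype(np.uint8)
    m=cv2.morphologyEx(m,cv2.MORPH_OPEN,np.ones((5,5)))
    print('plate z',np.median(w[m>0][:,2]),rect(w[m>0]))
    b=g&(w[...,2]>.05); P=w[b]; print('bar z',np.median(P[:,2]),P.max(0),rect(P))
    # plate without knuckles: big opening
    m2=cv2.morphologyEx(cv2.morphologyEx(m,cv2.MORPH_CLOSE,np.ones((25,25))),cv2.MORPH_OPEN,np.ones((45,45)))
    print('plate',rect(w[(m2>0)&(m>0)]))
    # second route: bright/plate contour corners cast on plane
    c=max(cv2.findContours(m2,0,2)[0],key=cv2.contourArea); bx=cv2.boxPoints(cv2.minAreaRect(c))
    print('corners',[ray(s,u,v,.017)[:2].round(4).tolist() for u,v in bx])
E
python3 - <<'E'
from lid import *
lidpose(load('w1'))
for n in('scene','side'):
    s=load(n); w=world(s)
    m=(abs(w[...,0]-.45)<.11)&(abs(w[...,1]-.045)<.12)
    for lo,hi in((.098,.106),(.107,.13),(.009,.015)):
        P=w[m&(w[...,2]>lo)&(w[...,2]<hi)]; print(n,lo,len(P),rect(P),np.median(P[:,2]))
E
```

```text
plate z 0.01759536673614573 (array([0.53030847, 0.30150259]), (141.9, 131.4), 84.37)
bar z 0.29681266643713705 [0.60198433 0.35232468 0.31773776] (array([0.52112231, 0.33220538]), (117.1, 122.2), 54.21)
plate (array([0.5300307 , 0.30170544]), (141.8, 130.7), 84.97)
corners [[0.458, 0.2348], [0.4716, 0.3761], [0.5966, 0.3705], [0.5986, 0.2277]]
scene 0.098 170 (array([0.47106644, 0.04168834]), (135.4, 151.2), 84.27) 0.10109702415485078
scene 0.107 110 (array([0.53539258, 0.03656985]), (137.6, 22.2), 82.2) 0.11283612509547297
scene 0.009 584 (array([0.45925162, 0.04549937]), (187.9, 172.7), 82.81) 0.011990841526897
side 0.098 164 (array([0.46817157, 0.04265506]), (140.1, 146.2), 83.35) 0.10085218452786743
side 0.107 82 (array([0.52967609, 0.03303489]), (140.0, 22.0), 82.38) 0.11214860402703014
side 0.009 458 (array([0.45512643, 0.04253728]), (194.0, 170.0), 83.0) 0.011886782857017164
```

```bash
cat >> lid.py <<'E'
def bar(s,lo=.050,hi=.065,c=(.535,.3)):
    w=world(s); P=w[(abs(w[...,0]-c[0])<.05)&(abs(w[...,1]-c[1])<.08)&(w[...,2]>lo)&(w[...,2]<hi)]
    d=cv2.fitLine((P[:,:2]*1000).astype(np.float32),cv2.DIST_HUBER,0,.01,.01).ravel()
    print('bar',len(P),np.median(P[:,2]),rect(P),np.degrees(np.arctan2(d[1],d[0])))
E
python3 - <<'E'
from lid import *
for n in('w1','side','scene'): bar(load(n))
E
```

```text
bar 1109 0.05737143680258944 (array([0.53920551, 0.30086896]), (96.5, 12.1), 84.48) 84.452385
bar 43 0.055307614255515336 (array([0.53862061, 0.29846674]), (97.4, 11.0), 83.7) 83.666565
bar 111 0.05578942680700527 (array([0.54201141, 0.29897345]), (96.0, 16.7), 84.23) 84.86294
```

Call:
{"op": "servo_tool", "data": {"rows": [[[-20, 5, 20], 3, 1], [[-33, 10, 60], 6.1, 1], [[-33, 10, 100], 6.1, 1], [[-33, 10, 120], 6.1, 1], [[-33, 10, 130], 6.1, 1], [[-33, 10, 130], 6.1, 1]]}}

```text
t: 1.8
tcp_pos: [0.5374, 0.3021, 0.272]
tool_rot: [0.739, 0.674, -0.003, -0.001]
force: [-0.1, 0.1, -0.3]
finger_gap: 1.0
```

```bash
cat >> h.py <<'E'
def st():
    q=sense(); x,y,z,w=q['tool_rot']; from scipy.spatial.transform import Rotation as R
    M=R.from_quat(q['tool_rot']).as_matrix(); 
    print('t',round(q['t'],2),'tcp',(q['tcp_pos']*1000).round(1),'yaw_y',round(np.degrees(np.arctan2(M[1,1],M[0,1])),2),'z',M[:,2].round(3),'F',q['force'].round(1),'T',q['ft_torque'].round(2),'gap',round(q['finger_gap'],3),'q',q['q'].round(2))
    return q,M
def shift(target,yaw=None):
    "world target TCP (m) -> tool-axis shift mm, turn deg"
    q,M=st(); d=M.T@(np.array(target)-q['tcp_pos'])*1000
    t=None if yaw is None else -(yaw-np.degrees(np.arctan2(M[1,1],M[0,1])))
    print('shift',d.round(1),'turn',t)
E
python3 - <<'E'
from lid import *
s=snap('wrist','w2.png'); bar(s); shift([.539,.301,.206],-5.5)
E
```

```text
bar 2932 0.057487834381523856 (array([0.53942041, 0.30094128]), (95.6, 11.7), 84.63) 84.562546
t 1.85 tcp [538.2 302.1 273.4] yaw_y -5.33 z [-0.004 -0.002 -1.   ] F [-0.3  0.2  0.2] T [ 0.03  0.02 -0.01] gap 0.999 q [ 0.33  0.68  1.56 -0.    0.9   0.42]
shift [-0.9  1.2 67.4] turn 0.17109107229188858
```

Call:
{"op": "servo_tool", "data": {"rows": [[[-1, 1, 30], 0, 1], [[-1, 1, 55], 0, 1], [[-1, 1, 67], 0, 1], [[-1, 1, 67], 0, 1], [[-1, 1, 67], 0, 0], [[-1, 1, 67], 0, -1], [[-1, 1, 67], 0, -1], [[-1, 1, 67], 0, -1]], "force": 100}}

```text
t: 2.65
tcp_pos: [0.5391, 0.301, 0.2073]
tool_rot: [0.739, 0.673, -0.001, -0.0]
force: [0.1, -0.2, 0.5]
finger_gap: 0.33
```

Call:
{"op": "servo_tool", "data": {"rows": [[[0, 0, 0], 0, -1], [[0, 0, 0], 0, -1]]}}

```text
t: 2.85
tcp_pos: [0.5393, 0.3011, 0.208]
tool_rot: [0.739, 0.673, -0.001, -0.0]
force: [-0.1, -1.8, 5.2]
finger_gap: 0.113
```

Run:
```python
from h import *
st()
```

```text
t 2.85 tcp [539.3 301.1 208. ] yaw_y -5.33 z [-0.001 -0.001 -1.   ] F [-0.1 -1.8  5.2] T [-0.03  0.08 -0.03] gap 0.113 q [ 0.33  0.78  1.58 -0.    0.78  0.42]
```

The grasp works, but the held lid would block the wrist camera's view of the box. I'll let go while the lid is still standing on the bench and measure the box and pin from above first.

Call:
{"op": "servo_tool", "data": {"rows": [[[0, 0, 0], 0, 1], [[0, 0, 0], 0, 1], [[0, 0, 0], 0, 1], [[0, 0, -20], 0, 1], [[0, 0, -70], 0, 1], [[0, 0, -120], 0, 1], [[-40, -20, -170], 0, 1], [[-90, -40, -210], 0, 1]]}}

```text
t: 3.65
tcp_pos: [0.5037, 0.2388, 0.3992]
tool_rot: [0.739, 0.674, 0.001, 0.001]
force: [0.1, -0.6, 1.0]
finger_gap: 1.003
```

Run:
```python
from h import *
shift([.48,.08,.42],-7.3)
```

```text
t 3.65 tcp [503.7 238.8 399.2] yaw_y -5.21 z [ 0.002  0.    -1.   ] F [ 0.1 -0.6  1. ] T [ 0.03  0.06 -0.03] gap 1.003 q [ 0.24  0.44  1.61 -0.    1.09  0.33]
shift [-160.3   -9.1  -20.9] turn 2.0899941456029127
```

Call:
{"op": "servo_tool", "data": {"rows": [[[-50, -3, -7], 1, 1], [[-100, -6, -14], 2, 1], [[-140, -9, -21], 2, 1], [[-160, -9, -21], 2, 1], [[-160, -9, -21], 2, 1], [[-160, -9, -21], 2, 1]]}}

```text
t: 4.25
tcp_pos: [0.4801, 0.0801, 0.4201]
tool_rot: [0.751, 0.661, 0.001, 0.001]
force: [-0.2, -0.0, -0.3]
finger_gap: 1.001
```

Run:
```python
from lid import *
s=snap('wrist','w3.png'); w=world(s)
m=(abs(w[...,0]-.45)<.12)&(abs(w[...,1]-.045)<.12)
for lo,hi in((.099,.106),(.107,.13),(.009,.015)):
    P=w[m&(w[...,2]>lo)&(w[...,2]<hi)]; print(lo,len(P),rect(P),np.median(P[:,2]),P.max(0))
shift([.50,-.24,.40],0)
```

```text
0.099 2535 (array([0.468586  , 0.04446921]), (138.9, 147.6), 83.35) 0.10239455587008134 [0.54896513 0.11731751 0.10597497]
0.107 1806 (array([0.52978601, 0.0364476 ]), (140.7, 22.8), 83.35) 0.11437969548493956 [0.54800884 0.10723924 0.1179198 ]
0.009 3812 (array([0.45506784, 0.04603189]), (189.2, 170.3), 83.13) 0.012704071335142036 [0.55042128 0.14950594 0.01499766]
t 4.3 tcp [480.2  80.7 420. ] yaw_y -7.21 z [ 0.002  0.001 -1.   ] F [-0.1  1.2  0.1] T [-0.03  0.03 -0.02] gap 1.0 q [-0.06  0.32  1.75  0.    1.07  0.06]
shift [-315.7   59.9   19.8] turn -7.213782003239989
```

View pics/w3.png

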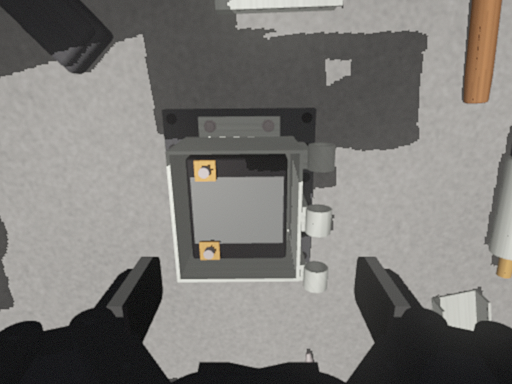

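The box plate edges, rim and knuckles at (318,158), (318,221) and (315,277) agree. The box origin is about (0.455, 0.0457) with yaw −6.75°, and the hinge is at (0.530, 0.0366). Back to the lid.

Call:
{"op": "servo_tool", "data": {"rows": [[[48, 7, 0], 0, 1], [[95, 13, 20], -1, 1], [[140, 19, 60], -1.8, 1], [[185, 25, 100], -1.8, 1], [[215, 30, 130], -1.8, 1], [[226, 31, 150], -1.8, 1], [[226, 31, 150], -1.8, 1], [[226, 31, 150], -1.8, 1]]}}

```text
t: 5.1
tcp_pos: [0.5388, 0.3026, 0.269]
tool_rot: [0.739, 0.674, -0.0, 0.0]
force: [-0.2, 0.1, -0.3]
finger_gap: 0.994
```

Run:
```python
from lid import *
s=snap('wrist'); bar(s); shift([.5393,.3009,.206],-5.45)
```

```text
bar 3042 0.0574710221372325 (array([0.5380517, 0.3009184]), (96.3, 12.0), 84.67) 84.835266
t 5.15 tcp [539.3 301.8 270.4] yaw_y -5.32 z [ 0.002  0.    -1.   ] F [-0.2 -0.6  0.3] T [-0.03 -0.03  0.02] gap 0.999 q [ 0.33  0.69  1.56 -0.    0.89  0.42]
shift [-1.  -0.  64.4] turn 0.13205010314325172
```

Call:
{"op": "servo_tool", "data": {"rows": [[[-1, -1, 35], 0, 1], [[-1, -1, 55], 0, 1], [[-1, -1, 64], 0, 1], [[-1, -1, 64], 0, 0], [[-1, -1, 64], 0, -1], [[-1, -1, 64], 0, -1], [[-1, -1, 64], 0, -1], [[-1, -1, 64], 0, -1]], "force": 110}}

```text
t: 5.95
tcp_pos: [0.5386, 0.3011, 0.2073]
tool_rot: [0.739, 0.674, 0.002, 0.001]
force: [-0.8, -0.0, -0.6]
finger_gap: 0.143
```

Call:
{"op": "servo_tool", "data": {"rows": [[[0, 0, 0], 0, -1], [[0, 0, 0], 0, -1]]}}

```text
t: 6.15
tcp_pos: [0.5385, 0.3011, 0.2075]
tool_rot: [0.739, 0.674, 0.002, 0.001]
force: [-1.4, -0.5, 2.4]
finger_gap: 0.112
```

Run:
```python
from h import *
st()
```

```text
t 6.15 tcp [538.5 301.1 207.5] yaw_y -5.31 z [ 0.003  0.001 -1.   ] F [-1.4 -0.5  2.4] T [-0.07  0.06 -0.01] gap 0.112 q [ 0.33  0.78  1.59 -0.    0.77  0.42]
```

Call:
{"op": "servo_tool", "data": {"rows": [[[0, 0, -10], 0, -1], [[0, 0, -30], 0, -1], [[0, 0, -55], 0, -1], [[0, 0, -85], 0, -1], [[0, 0, -115], 0, -1], [[0, 0, -140], 0, -1], [[0, 0, -150], 0, -1], [[0, 0, -150], 0, -1]]}}

```text
t: 6.95
tcp_pos: [0.5381, 0.3011, 0.3588]
tool_rot: [0.739, 0.674, 0.003, 0.001]
force: [0.2, 0.9, -4.6]
finger_gap: 0.114
```

Run:
```python
from h import *
shift([.4639,.0445,.356],-6.75)
snap('side','s2.png');snap('scene','c2.png')
for n,z0 in(('s2',0),('c2',0)):
    s=load(n); w=world(s); m=(abs(w[...,0]-.54)<.13)&(abs(w[...,1]-.3)<.13)&(w[...,2]>.1)&(w[...,2]<.23)
    P=w[m]; print(len(P),P.min(0).round(3)); 
    for lo,hi in((.15,.162),(.162,.17),(.17,.18),(.2,.215)):
        Q=P[(P[:,2]>lo)&(P[:,2]<hi)]; print(lo,len(Q),Q.mean(0).round(4), Q.min(0).round(3),Q.max(0).round(3))
```

```text
t 6.95 tcp [538.1 301.1 358.8] yaw_y -5.31 z [ 0.006  0.002 -1.   ] F [ 0.2  0.9 -4.6] T [-0.01 -0.02  0.01] gap 0.114 q [ 0.33  0.57  1.5  -0.    1.07  0.42]
shift [-262.3  -50.1    1.9] turn 1.4449123935020234
857 [0.457 0.221 0.148]
0.15 119 [0.5275 0.2544 0.1571] [0.457 0.221 0.15 ] [0.615 0.372 0.162]
0.162 522 [0.5257 0.2896 0.1671] [0.459 0.221 0.162] [0.618 0.379 0.17 ]
0.17 91 [0.5619 0.2887 0.1735] [0.468 0.222 0.17 ] [0.619 0.357 0.18 ]
0.2 53 [0.537  0.2883 0.2072] [0.52  0.252 0.2  ] [0.555 0.334 0.215]
1310 [0.458 0.224 0.147]
0.15 95 [0.5606 0.2601 0.1571] [0.46  0.224 0.15 ] [0.617 0.366 0.162]
0.162 820 [0.5456 0.2909 0.1666] [0.458 0.224 0.162] [0.622 0.377 0.17 ]
0.17 141 [0.5919 0.2936 0.1744] [0.482 0.247 0.17 ] [0.621 0.347 0.18 ]
0.2 126 [0.5447 0.295  0.2062] [0.526 0.251 0.2  ] [0.56  0.345 0.214]
```

Call:
{"op": "servo_tool", "data": {"rows": [[[-10, -2, 0], 0, -1], [[-35, -7, 0], 0.5, -1], [[-75, -14, 0], 1, -1], [[-118, -22, 0], 1.4, -1], [[-160, -30, 0], 1.4, -1], [[-200, -38, 0], 1.4, -1], [[-232, -44, 0], 1.4, -1], [[-250, -48, 0], 1.4, -1]]}}

```text
t: 7.85
tcp_pos: [0.4646, 0.0538, 0.355]
tool_rot: [0.748, 0.664, -0.001, -0.001]
force: [0.2, 0.9, -5.1]
finger_gap: 0.115
```

Call:
{"op": "servo_tool", "data": {"rows": [[[-10, -2, 0], 0, -1], [[-14, -3, 0], 0, -1], [[-14, -3, 0], 0, -1]]}}

```text
t: 8.15
tcp_pos: [0.4598, 0.0401, 0.3546]
tool_rot: [0.748, 0.663, -0.002, -0.002]
force: [0.1, 0.0, -3.7]
finger_gap: 0.112
```

Run:
```python
from lid import *
shift([.4639,.0445,.312],-6.75)
s=snap('wrist','w4.png');a=snap('side','s4.png');b=snap('scene','c4.png')
w=world(s)
m=(abs(w[...,0]-.46)<.13)&(abs(w[...,1]-.045)<.15)
for lo,hi in((.160,.172),(.195,.21)):
    P=w[m&(w[...,2]>lo)&(w[...,2]<hi)]; print(lo,len(P),rect(P) if len(P)>4 else '')
cv2.imwrite('pics/m4.png',np.hstack([cv2.resize(s['image'][:,:],None,fx=.75,fy=.75),cv2.resize(b['image'][130:250,200:330],(390,288)) ]))
```

```text
t 8.15 tcp [459.8  40.1 354.6] yaw_y -6.88 z [-0.005  0.    -1.   ] F [ 0.1  0.  -3.7] T [ 0.04 -0.01  0.01] gap 0.112 q [-0.16  0.39  1.88 -0.    0.87 -0.04]
shift [ 4.9  3.7 42.6] turn -0.1332636071268123
0.16 42872 (array([0.45931741, 0.03937055]), (141.7, 153.3), 83.12)
0.195 6484 (array([0.4577294 , 0.04374767]), (88.5, 35.8), 68.14)
```

View pics/m4.png

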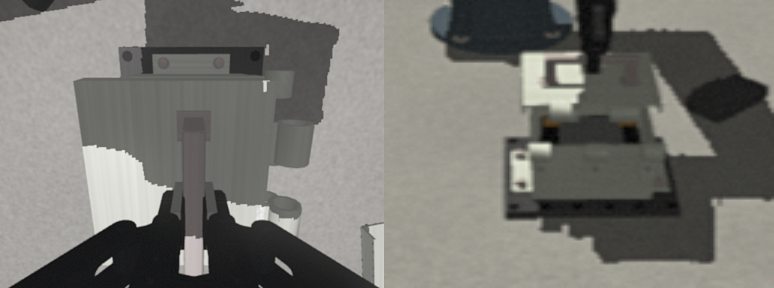

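The lid hangs level and parallel to the box (wrist panel: plate edges at (78,80) and (268,80), bar vertical at x≈193). I'll centre it and lower to just above the mesh.

Call:
{"op": "servo_tool", "data": {"rows": [[[3, 2, 5], 0, -1], [[5.5, 3.7, 15], -0.1, -1], [[5.5, 3.7, 25], -0.1, -1], [[5.5, 3.7, 29], -0.1, -1], [[5.5, 3.7, 29], -0.1, -1]]}}

```text
t: 8.8
tcp_pos: [0.4641, 0.0461, 0.3247]
tool_rot: [0.747, 0.665, -0.002, -0.002]
force: [0.2, -0.0, -3.4]
finger_gap: 0.114
```

```bash
cat > mesh.py <<'E'
from lid import *
def prof(s,zlid):
    "knuckle extents along hinge in world, box frame y, from the given view"
    w=world(s); c=np.array([.455,.0457]); a=np.radians(-6.75); X=np.array([np.cos(a),np.sin(a)]); Y=np.array([-X[1],X[0]])
    d=w[...,:2]-c; bx=d@X; by=d@Y
    for nm,lo,hi in(('box',.109,.1165),('lid',zlid+.021,zlid+.029)):
        m=(bx>.064)&(bx<.09)&(abs(by)<.09)&(w[...,2]>lo)&(w[...,2]<hi)
        y=by[m]*1000; h,e=np.histogram(y,np.arange(-80,82,2)); print(nm,m.sum(),'x',(bx[m]*1000).mean().round(1) if m.any() else '',[ (int(e[i]),int(h[i])) for i in range(len(h)) if h[i]])
E
python3 - <<'E'
from mesh import *
q,M=st(); shift([.4639,.0452,.2955],-6.75); zl=q['tcp_pos'][2]-.2075
for n in('wrist','scene','side'): print(n); prof(snap(n,'d_'+n+'.png'),zl)
E
```

```text
t 8.8 tcp [464.1  46.1 324.7] yaw_y -6.66 z [-0.006  0.    -1.   ] F [ 0.2 -0.  -3.4] T [-0.02  0.01  0.01] gap 0.114 q [-0.14  0.45  1.9  -0.    0.8  -0.02]
t 8.8 tcp [464.1  46.1 324.7] yaw_y -6.66 z [-0.006  0.    -1.   ] F [ 0.2 -0.  -3.4] T [-0.02  0.01  0.01] gap 0.114 q [-0.14  0.45  1.9  -0.    0.8  -0.02]
shift [-0.9  0.1 29.2] turn 0.0897155442990627
wrist
box 2326 x 74.4 [(-14, 7), (-12, 80), (-10, 89), (-8, 89), (-6, 102), (-4, 97), (-2, 89), (0, 103), (2, 94), (4, 84), (6, 49), (8, 9), (46, 15), (48, 112), (50, 129), (52, 129), (54, 127), (56, 126), (58, 129), (60, 138), (62, 134), (64, 130), (66, 139), (68, 126)]
lid 3250 x 72.6 [(-40, 4), (-38, 7), (-36, 14), (-34, 26), (-32, 48), (-30, 68), (-28, 98), (-26, 115), (-24, 119), (-22, 121), (-20, 124), (-18, 126), (-16, 164), (16, 49), (18, 152), (20, 146), (22, 148), (24, 148), (26, 150), (28, 159), (30, 160), (32, 161), (34, 153), (36, 162), (38, 167), (40, 160), (42, 175), (44, 126)]
scene
box 90 x 82.3 [(-70, 4), (-66, 4), (-64, 4), (-60, 4), (-58, 5), (-54, 5), (-52, 5), (-14, 1), (-12, 4), (-8, 4), (-6, 4), (-2, 3), (0, 3), (2, 1), (4, 4), (6, 2), (8, 2), (10, 3), (46, 3), (48, 1), (50, 3), (52, 2), (54, 2), (56, 5), (58, 3), (60, 1), (62, 5), (64, 1), (66, 2)]
lid 73 x 80.9 [(-42, 4), (-40, 4), (-36, 4), (-34, 4), (-30, 4), (-28, 4), (-24, 4), (-22, 5), (-18, 5), (16, 1), (18, 4), (20, 4), (24, 4), (26, 3), (28, 1), (30, 4), (32, 3), (34, 1), (36, 4), (38, 1), (40, 2), (42, 3)]
side
box 22 x 74.7 [(-74, 2), (-72, 2), (-70, 3), (-68, 1), (-64, 3), (-62, 3), (-60, 1), (-58, 2), (-56, 2), (-54, 1), (-52, 1), (-50, 1)]
lid 52 x 73.8 [(-48, 1), (-46, 2), (-44, 3), (-40, 3), (-38, 2), (-36, 1), (-32, 2), (-30, 3), (-24, 5), (-20, 3), (-18, 1), (14, 2), (16, 2), (18, 3), (22, 1), (24, 2), (26, 3), (30, 3), (34, 2), (36, 1), (38, 2), (40, 2), (42, 3)]
```

Call:
{"op": "servo_tool", "data": {"rows": [[[-1, 1.3, 0], 0.1, -1], [[-1, 1.3, 3], 0.1, -1], [[-1, 1.3, 7], 0.1, -1], [[-1, 1.3, 11], 0.1, -1], [[-1, 1.3, 15], 0.1, -1], [[-1, 1.3, 18], 0.1, -1], [[-1, 1.3, 20], 0.1, -1], [[-1, 1.3, 20], 0.1, -1]]}}

```text
t: 9.75
tcp_pos: [0.4657, 0.0447, 0.3056]
tool_rot: [0.748, 0.664, -0.001, -0.001]
force: [-0.9, 0.3, -3.5]
finger_gap: 0.111
```

Run:
```python
from mesh import *
q,M=st(); shift([.465,.0452,.2955],-6.75); zl=q['tcp_pos'][2]-.2075
for n in('wrist','scene'): print(n); prof(snap(n),zl)
```

```text
t 9.75 tcp [465.7  44.7 305.6] yaw_y -6.78 z [-0.004 -0.    -1.   ] F [-0.9  0.3 -3.5] T [-0.02  0.02  0.01] gap 0.111 q [-0.14  0.48  1.91 -0.    0.75 -0.02]
t 9.75 tcp [465.7  44.7 305.6] yaw_y -6.78 z [-0.004 -0.    -1.   ] F [-0.9  0.3 -3.5] T [-0.02  0.02  0.01] gap 0.111 q [-0.14  0.48  1.91 -0.    0.75 -0.02]
shift [ 0.4 -0.7 10.1] turn -0.03009594522914405
wrist
box 3890 x 73.6 [(-70, 21), (-68, 19), (-66, 9), (-32, 1), (-30, 2), (-28, 1), (-26, 6), (-24, 15), (-22, 21), (-20, 31), (-18, 110), (-16, 8), (-14, 6), (-12, 111), (-10, 124), (-8, 126), (-6, 131), (-4, 122), (-2, 131), (0, 127), (2, 128), (4, 135), (6, 131), (8, 138), (10, 144), (12, 1), (16, 8), (18, 8), (20, 5), (22, 3), (24, 6), (26, 4), (28, 3), (30, 7), (32, 4), (34, 5), (36, 3), (38, 5), (40, 18), (42, 69), (46, 11), (48, 170), (50, 173), (52, 176), (54, 164), (56, 182), (58, 172), (60, 185), (62, 176), (64, 179), (66, 189), (68, 166)]
lid 3524 x 74.0 [(-42, 3), (-40, 5), (-38, 16), (-36, 21), (-34, 36), (-32, 60), (-30, 88), (-28, 119), (-26, 132), (-24, 123), (-22, 127), (-20, 138), (-18, 218), (-16, 11), (
[... 235 characters left out ...]
-58, 4), (-56, 1), (-54, 4), (-52, 4), (-50, 1), (-48, 1), (-46, 1), (-42, 2), (-40, 2), (-36, 1), (-30, 3), (-28, 1), (-26, 1), (-24, 3), (-20, 2), (-18, 1), (-14, 1), (-12, 4), (-8, 4), (-6, 5), (-2, 5), (0, 3), (4, 4), (6, 4), (10, 2), (14, 2), (16, 1), (18, 2), (22, 2), (24, 2), (28, 2), (30, 1), (36, 2), (40, 2), (46, 1), (48, 2), (50, 5), (52, 3), (54, 1), (56, 4), (58, 2), (60, 2), (62, 4), (66, 4), (68, 2)]
lid 82 x 81.0 [(-46, 4), (-44, 1), (-42, 5), (-40, 3), (-38, 1), (-36, 4), (-34, 3), (-32, 2), (-30, 4), (-28, 2), (-26, 2), (-24, 4), (-22, 2), (-20, 3), (-18, 3), (16, 5), (18, 4), (20, 1), (22, 4), (24, 3), (26, 1), (28, 4), (30, 2), (32, 2), (34, 4), (36, 3), (38, 2), (40, 4)]
```

Meshed and centred: the lid knuckles lie at y = 16–44 and about −44 to −16. Now lower it the last 10 mm.

Call:
{"op": "servo_tool", "data": {"rows": [[[0, 0, 2], 0, -1], [[0, 0, 4], 0, -1], [[0, 0, 6], 0, -1], [[0, 0, 8], 0, -1], [[0, 0, 9.5], 0, -1], [[0, 0, 10.5], 0, -1], [[0, 0, 10.5], 0, -1]]}}

```text
t: 10.55
tcp_pos: [0.4656, 0.0448, 0.2956]
tool_rot: [0.748, 0.664, -0.001, -0.001]
force: [-1.0, 0.1, -0.8]
finger_gap: 0.113
```

```bash
cat > seat.py <<'E'
from mesh import *
def seat(s):
    w=world(s); m=(abs(w[...,0]-.455)<.055)&(abs(w[...,1]-.05)<.06)&(w[...,2]>.095)&(w[...,2]<.125)
    P=w[m]; A=np.c_[P[:,:2]-[.455,.0457],np.ones(len(P))]; k=np.linalg.lstsq(A,P[:,2],rcond=None)[0]
    r=P[:,2]-A@k; g=abs(r)<.002; k=np.linalg.lstsq(A[g],P[g,2],rcond=None)[0]; print('plate top z mm',(k[2]*1000).round(1),'tilt deg',np.degrees(k[:2]).round(2),g.sum())
E
python3 - <<'E'
from seat import *
st()
for n in('wrist','scene','side'): s=snap(n); seat(s)
prof(snap('scene'),.088)
E
```

```text
t 10.55 tcp [465.6  44.8 295.6] yaw_y -6.78 z [-0.003 -0.    -1.   ] F [-1.   0.1 -0.8] T [ 0.04  0.13 -0.02] gap 0.113 q [-0.14  0.5   1.92 -0.    0.72 -0.02]
plate top z mm 105.7 tilt deg [-0.02  0.01] 30416
plate top z mm 105.1 tilt deg [ 0.23 -0.08] 388
plate top z mm 104.9 tilt deg [ 0.09 -0.3 ] 360
box 160 x 82.3 [(-70, 5), (-66, 4), (-64, 5), (-60, 5), (-58, 4), (-54, 4), (-52, 3), (-50, 1), (-46, 4), (-42, 4), (-40, 2), (-38, 2), (-36, 3), (-34, 3), (-32, 2), (-30, 5), (-28, 1), (-26, 4), (-24, 4), (-20, 4), (-14, 1), (-12, 4), (-8, 5), (-6, 3), (-4, 1), (-2, 4), (0, 3), (2, 1), (4, 4), (6, 3), (8, 1), (10, 2), (16, 3), (18, 1), (20, 2), (22, 4), (24, 1), (26, 3), (28, 3), (32, 4), (34, 4), (38, 4), (40, 3), (46, 4), (50, 3), (52, 1), (54, 2), (56, 4), (58, 2), (60, 2), (62, 4), (64, 2), (66, 2), (68, 1)]
lid 160 x 82.3 [(-70, 5), (-66, 4), (-64, 5), (-60, 5), (-58, 4), (-54, 4), (-52, 3), (-50, 1), (-46, 4), (-42, 4), (-40, 2), (-38, 2), (-36, 3), (-34, 3), (-32, 2), (-30, 5), (-28, 1), (-26, 4), (-24, 4), (-20, 4), (-14, 1), (-12, 4), (-8, 5), (-6, 3), (-4, 1), (-2, 4), (0, 3), (2, 1), (4, 4), (6, 3), (8, 1), (10, 2), (16, 3), (18, 1), (20, 2), (22, 4), (24, 1), (26, 3), (28, 3), (32, 4), (34, 4), (38, 4), (40, 3), (46, 4), (50, 3), (52, 1), (54, 2), (56, 4), (58, 2), (60, 2), (62, 4), (64, 2), (66, 2), (68, 1)]
```

Call:
{"op": "servo_tool", "data": {"rows": [[[0, 0, 0.6], 0, -1], [[0, 0, 0.6], 0, 0], [[0, 0, 0.6], 0, 1], [[0, 0, 0.6], 0, 1], [[0, 0, -15], 0, 1], [[0, 0, -60], 0, 1], [[0, 0, -105], 0, 1], [[0, 0, -125], 0, 1]]}}

```text
t: 11.55
tcp_pos: [0.4669, 0.0447, 0.4242]
tool_rot: [0.748, 0.664, 0.001, 0.002]
force: [1.3, -0.1, 0.7]
finger_gap: 1.003
```

Run:
```python
from seat import *
shift([.50,-.24,.42],0)
s=snap('wrist','w6.png'); seat(s)
w=world(s); c=np.array([.455,.0457]); a=np.radians(-6.75); X=np.array([np.cos(a),np.sin(a)]); Y=np.array([-X[1],X[0]])
bx=(w[...,:2]-c)@X*1e3; by=(w[...,:2]-c)@Y*1e3; z=w[...,2]*1e3
for lo,hi in((50,68),(18,42),(-10,10),(-42,-18),(-68,-50)):
    m=(by>lo)&(by<hi)&(bx>66)&(bx<92)&(z>106)&(z<120)
    if m.sum()>30:
        # circle r=12 fit
        from scipy.optimize import least_squares
        r=least_squares(lambda p:np.hypot(bx[m]-p[0],z[m]-p[1])-12,[75.5,103.5],loss='soft_l1').x
        print(lo,hi,m.sum(),r.round(2))
```

```text
t 11.55 tcp [466.9  44.7 424.2] yaw_y -6.77 z [ 0.004 -0.001 -1.   ] F [ 1.3 -0.1  0.7] T [-0.02 -0.   -0.01] gap 1.003 q [-0.14  0.29  1.79 -0.    1.06 -0.02]
shift [-278.8   66.4    4.7] turn -6.77031395221484
plate top z mm 105.7 tilt deg [-0.   -0.01] 14238
50 68 540 [ 75.59 103.73]
18 42 664 [ 75.77 103.72]
-10 10 495 [ 75.65 103.79]
-42 -18 547 [ 75.77 103.84]
-68 -50 375 [ 75.56 103.89]
```

The lid is seated flat and all five knuckles fit one axis to within 0.2 mm. Now the pin.

Call:
{"op": "servo_tool", "data": {"rows": [[[-45, 16, 0], 8, 1], [[-90, 31, 10], 17, 1], [[-135, 47, 20], 25, 1], [[-180, 62, 30], 34, 1], [[-225, 78, 40], 42, 1], [[-270, 93, 50], 51, 1], [[-305, 106, 60], 59, 1], [[-324, 112, 64], 68, 1]]}}

```text
t: 12.4
tcp_pos: [0.5412, -0.2938, 0.3613]
tool_rot: [0.991, 0.132, 0.004, 0.002]
force: [-0.9, 0.4, -0.3]
finger_gap: 1.001
```

Call:
{"op": "servo_tool", "data": {"rows": [[[0, 0, 0], 8.5, 1], [[0, 0, 0], 17, 1], [[0, 0, 0], 23, 1], [[0, 0, 0], 23, 1]]}}

```text
t: 12.8
tcp_pos: [0.541, -0.2939, 0.3604]
tool_rot: [0.998, -0.069, 0.003, 0.0]
force: [-0.3, -0.0, -0.2]
finger_gap: 1.002
```

```bash
cat > pin.py <<'E'
from h import *
def pin(s,z0=0.,lo=.004,hi=.02,c=(.505,-.29)):
    w=world(s); z=w[...,2]-z0
    m=((abs(w[...,0]-c[0])<.07)&(abs(w[...,1]-c[1])<.13)&(z>lo)&(z<hi)).astype(np.uint8)
    n,l,stt,cc=cv2.connectedComponentsWithStats(m); i=1+np.argmax(stt[1:,4]); P=w[l==i]
    print('n',len(P),'ztop',np.percentile(P[:,2],[50,98]).round(4),'bb',P.min(0).round(4),P.max(0).round(4))
    # shank: RANSAC-like: huber line
    v=cv2.fitLine((P[:,:2]*1000).astype(np.float32),cv2.DIST_WELSCH,0,.001,.001).ravel()
    d=v[:2]; o=v[2:]/1000; 
    for _ in range(5):
        nrm=np.array([-d[1],d[0]]); r=(P[:,:2]-o)@nrm; g=P[abs(r)<.0075]
        v=cv2.fitLine((g[:,:2]*1000).astype(np.float32),cv2.DIST_HUBER,0,.001,.001).ravel(); d=v[:2]; o=v[2:]/1000
    if d[1]<0: d=-d
    nrm=np.array([-d[1],d[0]]); r=(P[:,:2]-o)@nrm; t=(P[:,:2]-o)@d
    print('shank dir deg',np.degrees(np.arctan2(d[1],d[0])).round(2),'t',t.min().round(4),t.max().round(4),'r',r.min().round(4),r.max().round(4),'len mm',((t.max()-t.min())*1000).round(1))
    L=P[r>.012] if r.max()>-r.min() else P[r<-.012]
    v=cv2.fitLine((L[:,:2]*1000).astype(np.float32),cv2.DIST_HUBER,0,.001,.001).ravel(); ld=v[:2]; lo_=v[2:]/1000
    print('leg dir',np.degrees(np.arctan2(ld[1],ld[0])).round(2),'leg centroid',lo_.round(4))
    k=np.linalg.solve(np.c_[d,-ld],lo_-o); B=o+k[0]*d; N=o+t.max()*d
    print('bend',B.round(4),'tip',N.round(4),'bend-tip mm',(np.linalg.norm(N-B)*1000).round(1)); 
    return B,d
E
python3 - <<'E'
from pin import *
st(); pin(snap('wrist','w7.png')); pin(load('side')); pin(load('scene'))
E
```

```text
t 12.8 tcp [ 541.  -293.9  360.4] yaw_y -97.87 z [ 0.007 -0.001 -1.   ] F [-0.3 -0.  -0.2] T [-0.05  0.03  0.  ] gap 1.002 q [-0.68  0.57  1.5   0.    1.07  1.03]
n 2272 ztop [0.0115 0.0136] bb [ 0.4769 -0.3717  0.0046] [ 0.5281 -0.2066  0.0143]
shank dir deg 92.61 t -0.0796 0.0839 r -0.0049 0.0466 len mm 163.5
leg dir 3.02 leg centroid [ 0.4947 -0.3644]
bend [ 0.5235 -0.3629] tip [ 0.5164 -0.2065] bend-tip mm 156.6
n 219 ztop [0.0095 0.015 ] bb [ 0.4771 -0.3723  0.0041] [ 0.5266 -0.2059  0.0164]
shank dir deg 91.97 t -0.077 0.0888 r -0.0088 0.0419 len mm 165.8
leg dir -0.08 leg centroid [ 0.4912 -0.3684]
bend [ 0.5189 -0.3684] tip [ 0.5133 -0.2061] bend-tip mm 162.4
n 215 ztop [0.0097 0.0135] bb [ 0.4762 -0.371   0.0042] [ 0.5319 -0.2062  0.0143]
shank dir deg 93.25 t -0.0808 0.0814 r -0.0056 0.0521 len mm 162.1
leg dir 11.18 leg centroid [ 0.4973 -0.3635]
bend [ 0.5276 -0.3575] tip [ 0.519  -0.2062] bend-tip mm 151.6
```

View pics/w7.png

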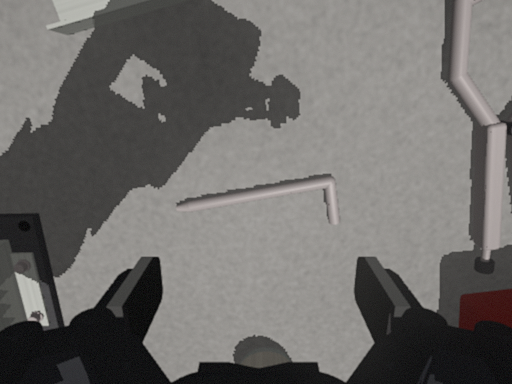

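The pin is at (178,207) to (333,180), with its leg down to (335,222). Its length, its square leg and its height all fit the text. I'll check the clearance to the red toolbox and then go for the leg.

Run:
```python
from h import *
s=load('w7'); w=world(s)
m=(w[...,2]>.03)&(w[...,2]<.28); m[230:,130:420]=0
for u,v in((462,300),(500,300),(485,255),(260,350)): print(u,v,w[v,u].round(3))
ws=world(load('side')); im=load('side')['image'].astype(int)
r=(im[...,2]>120)&(im[...,1]<60)&(ws[...,2]>.05); P=ws[r]; print('red',P.min(0),P.max(0), np.percentile(P,99,axis=0))
shift([.4955,-.3644,.235],-87.4)
```

```text
462 300 [ 0.364 -0.501  0.01 ]
500 300 [ 0.37  -0.532  0.025]
485 255 [ 0.421 -0.519  0.015]
260 350 [ 0.326 -0.267  0.008]
red [-0.0493621  -0.68832015  0.18344368] [ 0.37018232 -0.50039826  0.22281896] [ 0.36635892 -0.50402171  0.19254562]
t 12.85 tcp [ 541.1 -293.8  360.6] yaw_y -97.74 z [ 0.007 -0.001 -1.   ] F [-0.5 -0.6 -0.7] T [-0.02  0.06 -0.01] gap 1.0 q [-0.68  0.56  1.5   0.    1.07  1.02]
shift [-36.5  76.  125.4] turn -10.342759915129392
```

Call:
{"op": "servo_tool", "data": {"rows": [[[-15, 30, 20], -5, 1], [[-30, 60, 60], -10.3, 1], [[-36, 76, 100], -10.3, 1], [[-36, 76, 120], -10.3, 1], [[-36, 76, 125], -10.3, 1], [[-36, 76, 125], -10.3, 1]]}}

```text
t: 13.45
tcp_pos: [0.496, -0.3642, 0.2347]
tool_rot: [1.0, 0.023, 0.003, 0.0]
force: [-0.5, -0.3, 0.7]
finger_gap: 1.0
```

Run:
```python
from pin import *
pin(snap('wrist','w8.png')); shift([.4955,-.3644,.175],-87.4)
```

```text
n 6331 ztop [0.0115 0.0134] bb [ 0.4766 -0.3714  0.0042] [ 0.528  -0.2059  0.0146]
shank dir deg 92.57 t -0.0799 0.084 r -0.0048 0.0468 len mm 163.9
leg dir 2.84 leg centroid [ 0.4947 -0.3648]
bend [ 0.5233 -0.3634] tip [ 0.5163 -0.206 ] bend-tip mm 157.6
t 13.5 tcp [ 496.5 -364.3  235.9] yaw_y -87.35 z [ 0.007 -0.002 -1.   ] F [ 0.4 -0.7 -0.7] T [ 0.06  0.   -0.01] gap 0.999 q [-0.82  0.74  1.58  0.01  0.82  0.71]
shift [-1.4 -0.1 60.9] turn 0.048536462789599
```

Call:
{"op": "servo_tool", "data": {"rows": [[[-1, 0, 30], 0, 1], [[-1, 0, 50], 0, 1], [[-1, 0, 59], 0, 1], [[-1, 0, 60.5], 0, 1], [[-1, 0, 60.5], 0, 0], [[-1, 0, 60.5], 0, 0]], "force": 60}}

```text
t: 14.1
tcp_pos: [0.4965, -0.3648, 0.1768]
tool_rot: [1.0, 0.023, 0.005, 0.002]
force: [0.0, -0.8, -0.7]
finger_gap: 0.691
```

Run:
```python
from pin import *
shift([.4955,-.3646,.175],-87.4)
```

```text
t 14.1 tcp [ 496.5 -364.8  176.8] yaw_y -87.32 z [ 0.009 -0.004 -1.   ] F [ 0.  -0.8 -0.7] T [ 0.03 -0.02 -0.01] gap 0.691 q [-0.82  0.83  1.6   0.01  0.71  0.7 ]
shift [-1.  -0.3  1.7] turn 0.07511543415583333
```

Call:
{"op": "servo_tool", "data": {"rows": [[[0, 0, 1.5], 0, -0.3], [[0, 0, 1.5], 0, -1], [[0, 0, 1.5], 0, -1], [[0, 0, 1.5], 0, -1], [[0, 0, 1.5], 0, -1], [[0, 0, 1.5], 0, -1]], "force": 110}}

```text
t: 14.7
tcp_pos: [0.4966, -0.3649, 0.176]
tool_rot: [1.0, 0.023, 0.005, 0.002]
force: [-1.2, 1.4, 5.1]
finger_gap: 0.087
```

Call:
{"op": "servo_tool", "data": {"rows": [[[0, 0, -3], 0, -1], [[0, 0, -15], 0, -1], [[0, 0, -35], 0, -1], [[0, 0, -65], 0, -1], [[0, 0, -100], 0, -1], [[0, 0, -120], 0, -1], [[0, 0, -130], 0, -1], [[0, 0, -130], 0, -1]]}}

```text
t: 15.5
tcp_pos: [0.4955, -0.3645, 0.3077]
tool_rot: [1.0, 0.023, 0.006, 0.003]
force: [0.4, 0.1, -1.8]
finger_gap: 0.079
```

Run:
```python
from pin import *
st(); s=snap('wrist','w9.png'); w=world(s); snap('side','s9.png');snap('scene','c9.png')
pin(s,0,.10,.155)
m=(abs(w[...,0]-.52)<.03)&(w[...,2]>.1)&(w[...,2]<.2)&(w[...,1]>-.34)&(w[...,1]<-.19); P=w[m]; print(len(P))
for y in np.arange(-.34,-.2,.02):
    q=P[(P[:,1]>y)&(P[:,1]<y+.02)]
    if len(q): print(y.round(2),np.percentile(q[:,2],95).round(4),q[:,0].mean().round(4))
```

```text
t 15.5 tcp [ 495.5 -364.5  307.7] yaw_y -87.32 z [ 0.012 -0.007 -1.   ] F [ 0.4  0.1 -1.8] T [-0.11  0.01  0.01] gap 0.079 q [-0.82  0.63  1.55  0.    0.95  0.7 ]
n 9678 ztop [0.1429 0.1527] bb [ 0.4757 -0.3824  0.1344] [ 0.5275 -0.2494  0.155 ]
shank dir deg 92.52 t -0.0704 0.0616 r -0.0045 0.0473 len mm 132.0
leg dir 3.49 leg centroid [ 0.4966 -0.3655]
bend [ 0.5231 -0.3639] tip [ 0.518  -0.2496] bend-tip mm 114.5
8394
-0.34 0.1987 0.5088
-0.32 0.1444 0.5198
-0.3 0.1439 0.5194
-0.28 0.1436 0.5184
-0.26 0.1432 0.5178
```

View pics/w9.png

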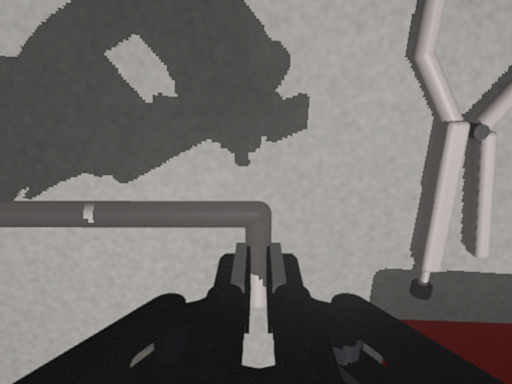

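The pin is held by its leg, with the shank level to about 1.2° nose-down (bend at (258,215), shank running left). I'll carry it over the box while turning it about 170°, so the leg points away from the box and the nose faces the hinge's +y end.

Call:
{"op": "servo_tool", "data": {"rows": [[[3, -10, -20], -5, -1], [[10, -35, -45], -13, -1], [[18, -70, -55], -21, -1], [[24, -105, -55], -29, -1], [[30, -140, -55], -37, -1], [[36, -175, -55], -45, -1], [[42, -210, -55], -53, -1], [[48, -240, -55], -60, -1]]}}

```text
t: 16.45
tcp_pos: [0.5307, -0.1199, 0.3578]
tool_rot: [0.853, 0.522, 0.002, 0.001]
force: [1.1, 0.3, -1.9]
finger_gap: 0.084
```

Run:
```python
from h import *
shift([.5876,.2848,.36],83.25)
```

```text
t 16.45 tcp [ 530.7 -119.9  357.8] yaw_y -27.0 z [ 0.004 -0.    -1.   ] F [ 1.1  0.3 -1.9] T [-0.08 -0.08  0.01] gap 0.084 q [-0.43  0.48  1.69  0.    0.97  0.04]
shift [ 386.4 -133.1   -2.2] turn -110.25155246712748
```

Call:
{"op": "servo_tool", "data": {"rows": [[[30, -10, -2], -8.5, -1], [[60, -20, -2], -17, -1], [[90, -31, -2], -25.5, -1], [[120, -41, -2], -34, -1], [[150, -51, -2], -42.5, -1], [[180, -62, -2], -51, -1], [[205, -70, -2], -58, -1], [[230, -79, -2], -65, -1]]}}

```text
t: 17.25
tcp_pos: [0.5646, 0.1222, 0.358]
tool_rot: [0.436, 0.9, 0.0, 0.001]
force: [-0.1, -0.5, -1.9]
finger_gap: 0.081
```

Run:
```python
from h import *
shift([.5876,.2848,.36],83.25)
```

```text
t 17.25 tcp [564.6 122.2 358. ] yaw_y 38.3 z [ 0.001 -0.    -1.   ] F [-0.1 -0.5 -1.9] T [ 0.04 -0.12  0.01] gap 0.081 q [ 0.02  0.52  1.6  -0.    1.02 -0.65]
shift [113.3 118.8  -2. ] turn -44.94896891600338
```

Call:
{"op": "servo_tool", "data": {"rows": [[[28, 30, -2], -8.5, -1], [[55, 58, -2], -17, -1], [[80, 84, -2], -25.5, -1], [[100, 105, -2], -34, -1], [[112, 118, 20], -42, -1], [[113, 119, 50], -45, -1], [[113, 119, 70], -45, -1], [[113, 119, 75], -45, -1]]}}

```text
t: 18.05
tcp_pos: [0.5863, 0.2845, 0.2781]
tool_rot: [0.058, 0.998, -0.002, -0.004]
force: [-1.1, -0.7, -1.2]
finger_gap: 0.084
```

Call:
{"op": "servo_tool", "data": {"rows": [[[0, 0, 0], 0, -1], [[0, 0, 0], 0, -1]]}}

```text
t: 18.25
tcp_pos: [0.5862, 0.2843, 0.2776]
tool_rot: [0.059, 0.998, -0.002, -0.005]
force: [-0.0, -0.4, -1.7]
finger_gap: 0.078
```

```bash
cat > ins.py <<'E'
from h import *
c=np.array([.455,.0457]); a=np.radians(-6.75); X=np.array([np.cos(a),np.sin(a)]); Y=np.array([-X[1],X[0]])
def boxf(w): d=w[...,:2]-c; return d@X*1e3,d@Y*1e3,w[...,2]*1e3
def shank(s,zr,lo,hi,x0=75.6,wid=14,step=15):
    bx,by,z=boxf(world(s))
    m=(abs(bx-x0)<wid)&(by>lo)&(by<hi)&(z>zr-14)&(z<zr+14)
    from scipy.optimize import least_squares
    for y in np.arange(lo,hi,step):
        g=m&(by>=y)&(by<y+step)
        if g.sum()>15:
            r=least_squares(lambda p:np.hypot(bx[g]-p[0],z[g]-p[1])-6,[x0,zr-2],loss='soft_l1',f_scale=.5).x
            print('by',y,g.sum(),'axis bx,z',r.round(2),'xmid',((bx[g].min()+bx[g].max())/2).round(1),'top',np.percentile(z[g],97).round(2))
    if m.any(): print('by range',by[m].min().round(1),by[m].max().round(1))
E
python3 - <<'E'
from ins import *
q,M=st(); zr=q['tcp_pos'][2]*1000-168.8
for n in('wrist','scene','side'): print(n); shank(snap(n,'i_'+n+'.png'),zr,75,285,step=30)
E
```

```text
t 18.25 tcp [586.2 284.3 277.6] yaw_y 83.29 z [-0.01  -0.003 -1.   ] F [-0.  -0.4 -1.7] T [ 0.11 -0.04 -0.03] gap 0.078 q [ 0.28  0.72  1.46 -0.    0.98 -1.17]
wrist
by 135 1530 axis bx,z [ 75.18 107.66] xmid 74.5 top 114.3
by 165 1792 axis bx,z [ 74.99 107.74] xmid 74.3 top 114.35
by 195 1844 axis bx,z [ 74.84 107.86] xmid 74.2 top 114.58
by 225 2500 axis bx,z [ 75.7  108.45] xmid 78.9 top 118.71
by 255 448 axis bx,z [ 82.63 115.86] xmid 79.6 top 121.76
by range 136.6 262.1
scene
by 105 35 axis bx,z [ 77.48 107.12] xmid 81.2 top 114.53
by 135 37 axis bx,z [ 77.8  107.97] xmid 80.4 top 114.38
by 165 40 axis bx,z [ 78.07 107.8 ] xmid 81.0 top 115.39
by 195 39 axis bx,z [ 78.94 108.38] xmid 79.6 top 114.99
by 225 17 axis bx,z [ 77.88 107.53] xmid 80.1 top 114.76
by range 94.2 241.6
side
by 225 17 axis bx,z [ 77.78 107.53] xmid 79.4 top 115.11
by range 96.5 255.0
```

The pin is aligned: yaw is off by 0.3°, droop is 0.2°, and it sits 3.9 mm high and 0.6 mm to the −x side. I'll correct that and bring the nose near the end knuckle.

Call:
{"op": "servo_tool", "data": {"rows": [[[-0.5, 0, 2], 0.2, -1], [[-1, -3, 3.9], 0.3, -1], [[-1, -8, 3.9], 0.3, -1], [[-1, -12, 3.9], 0.3, -1], [[-1, -15, 3.9], 0.3, -1], [[-1, -15, 3.9], 0.3, -1], [[-1, -15, 3.9], 0.3, -1]]}}

```text
t: 19.1
tcp_pos: [0.5861, 0.2693, 0.2755]
tool_rot: [0.061, 0.998, -0.001, -0.003]
force: [-0.7, -0.2, -0.7]
finger_gap: 0.081
```

Run:
```python
from ins import *
q,M=st(); print(M[:,1].round(4)); zr=q['tcp_pos'][2]*1000-168.8
print('wrist'); shank(snap('wrist','j_w.png'),zr,72,225,step=15)
print('scene'); s=snap('scene','j_s.png'); shank(s,zr,72,225,step=50)
bx,by,z=boxf(world(s)); 
t=snap('side','j_side.png')
cv2.imwrite('pics/j.png',np.hstack([cv2.resize(s['image'][160:240,240:360],(600,400),interpolation=2)]))
```

```text
t 19.1 tcp [586.1 269.3 275.5] yaw_y 82.97 z [-0.006 -0.002 -1.   ] F [-0.7 -0.2 -0.7] T [ 0.09 -0.07 -0.02] gap 0.081 q [ 0.26  0.71  1.48 -0.    0.96 -1.19]
[ 0.1224  0.9925 -0.0026]
wrist
by 117 444 axis bx,z [ 76.76 105.24] xmid 76.2 top 111.8
by 132 893 axis bx,z [ 76.86 105.28] xmid 76.2 top 111.97
by 147 888 axis bx,z [ 76.83 105.36] xmid 76.0 top 112.0
by 162 898 axis bx,z [ 76.81 105.45] xmid 76.3 top 112.23
by 177 925 axis bx,z [ 76.81 105.53] xmid 76.2 top 112.18
by 192 923 axis bx,z [ 76.85 105.6 ] xmid 76.2 top 112.23
by 207 928 axis bx,z [ 76.84 105.67] xmid 76.2 top 112.4
by 222 185 axis bx,z [ 76.84 105.79] xmid 76.1 top 112.49
by range 122.2 225.0
scene
by 72 47 axis bx,z [ 78.59 103.81] xmid 81.5 top 110.46
by 122 65 axis bx,z [ 79.01 104.55] xmid 80.1 top 111.75
by 172 63 axis bx,z [ 79.45 105.37] xmid 82.3 top 112.53
by range 79.3 225.0
```

View pics/j.png

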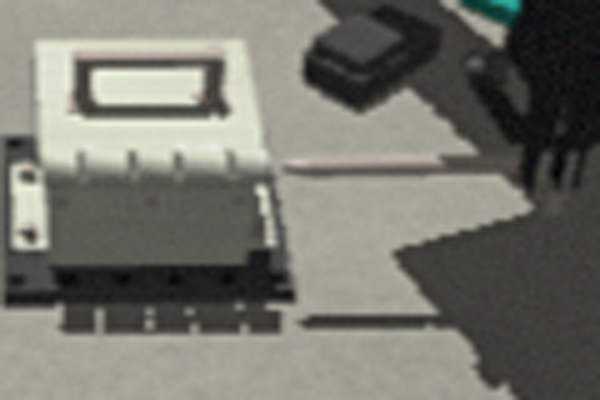

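Call:
{"op": "servo_tool", "data": {"rows": [[[1.2, 0, 1.7], 0, -1], [[1.2, 0, 1.7], 0, -1], [[1.2, -2, 1.7], 0, -1], [[1.2, -5, 1.7], 0, -1], [[1.2, -8, 1.7], 0, -1], [[1.2, -8, 1.7], 0, -1]]}}

```text
t: 19.85
tcp_pos: [0.5839, 0.2612, 0.2738]
tool_rot: [0.061, 0.998, -0.001, -0.003]
force: [-0.2, 0.9, -1.9]
finger_gap: 0.086
```

Run:
```python
from ins import *
q,M=st(); zr=q['tcp_pos'][2]*1000-168.8
shank(snap('wrist','k_w.png'),zr,72,225,step=25)
```

```text
t 19.85 tcp [583.9 261.2 273.8] yaw_y 82.97 z [-0.006 -0.002 -1.   ] F [-0.2  0.9 -1.9] T [ 0.13 -0.06  0.03] gap 0.086 q [ 0.25  0.71  1.5  -0.    0.94 -1.2 ]
by 97 343 axis bx,z [ 75.53 103.57] xmid 74.9 top 110.1
by 122 1478 axis bx,z [ 75.55 103.62] xmid 74.8 top 110.32
by 147 1504 axis bx,z [ 75.53 103.75] xmid 74.9 top 110.42
by 172 1546 axis bx,z [ 75.55 103.88] xmid 74.9 top 110.47
by 197 1636 axis bx,z [ 75.66 104.04] xmid 79.3 top 111.62
by 222 338 axis bx,z [ 79.2  106.35] xmid 79.4 top 117.37
by range 114.0 225.0
```

Aligned to 0.2 mm. Inserting.

Call:
{"op": "servo_tool", "data": {"rows": [[[0, -5, 0], 0, -1], [[0, -11, 0], 0, -1], [[-0.1, -17, 0], 0, -1], [[-0.1, -23, 0.1], 0, -1], [[-0.1, -29, 0.1], 0, -1], [[-0.2, -35, 0.1], 0, -1], [[-0.2, -40, 0.1], 0, -1], [[-0.2, -40, 0.1], 0, -1]]}}

```text
t: 20.7
tcp_pos: [0.5792, 0.2209, 0.2738]
tool_rot: [0.062, 0.998, -0.001, -0.003]
force: [0.4, -0.4, -2.4]
finger_gap: 0.082
```

Run:
```python
from ins import *
q,M=st(); zr=q['tcp_pos'][2]*1000-168.8; print(M[:,1].round(4))
shank(snap('wrist','l_w.png'),zr,72,180,step=20)
```

```text
t 20.7 tcp [579.2 220.9 273.8] yaw_y 82.92 z [-0.006 -0.002 -1.   ] F [ 0.4 -0.4 -2.4] T [ 0.12 -0.05  0.04] gap 0.082 q [ 0.18  0.69  1.55 -0.    0.91 -1.26]
[ 0.1233  0.9924 -0.0028]
by 72 968 axis bx,z [ 75.5  103.61] xmid 74.8 top 110.29
by 92 1186 axis bx,z [ 75.55 103.72] xmid 74.8 top 110.41
by 112 1208 axis bx,z [ 75.57 103.8 ] xmid 74.9 top 110.55
by 132 1234 axis bx,z [ 75.55 103.92] xmid 74.9 top 110.6
by 152 1236 axis bx,z [ 75.62 103.94] xmid 74.9 top 110.66
by 172 541 axis bx,z [ 75.89 104.17] xmid 79.4 top 114.25
by range 73.5 180.0
```

Call:
{"op": "servo_tool", "data": {"rows": [[[0, -6, 0], 0, -1], [[-0.1, -13, 0], 0, -1], [[-0.1, -20, 0], 0, -1], [[-0.2, -28, 0.1], 0, -1], [[-0.2, -36, 0.1], 0, -1], [[-0.3, -44, 0.1], 0, -1], [[-0.3, -50, 0.2], 0, -1], [[-0.3, -50, 0.2], 0, -1]]}}

```text
t: 21.55
tcp_pos: [0.5734, 0.1706, 0.2738]
tool_rot: [0.062, 0.998, -0.001, -0.003]
force: [-0.1, 0.3, -2.0]
finger_gap: 0.084
```

Run:
```python
from ins import *
q,M=st(); zr=q['tcp_pos'][2]*1000-168.8; print(M[:,1].round(4)); print(boxf(q['tcp_pos']))
shank(snap('wrist','l2_w.png'),zr,72,130,step=15)
```

```text
t 21.55 tcp [573.4 170.6 273.8] yaw_y 82.86 z [-0.006 -0.002 -1.   ] F [-0.1  0.3 -2. ] T [ 0.09 -0.08  0.01] gap 0.084 q [ 0.1   0.67  1.61 -0.    0.88 -1.34]
[ 0.1243  0.9922 -0.0027]
(np.float64(102.87015254449588), np.float64(137.97914149061364), np.float64(273.7646359841553))
by 72 907 axis bx,z [ 75.62 103.82] xmid 75.0 top 110.47
by 87 926 axis bx,z [ 75.64 103.86] xmid 74.9 top 110.57
by 102 927 axis bx,z [ 75.71 103.95] xmid 75.0 top 110.63
by 117 856 axis bx,z [ 75.86 104.09] xmid 79.5 top 112.35
by range 72.0 130.0
```

Call:
{"op": "servo_tool", "data": {"rows": [[[-0.1, -7, 0], 0, -1], [[-0.1, -15, 0], 0, -1], [[-0.2, -24, 0.1], 0, -1], [[-0.2, -33, 0.1], 0, -1], [[-0.3, -42, 0.1], 0, -1], [[-0.3, -49, 0.1], 0, -1], [[-0.4, -53, 0.1], 0, -1], [[-0.4, -53, 0.1], 0, -1]]}}

```text
t: 22.4
tcp_pos: [0.5673, 0.1178, 0.2739]
tool_rot: [0.063, 0.998, -0.001, -0.003]
force: [0.1, 0.4, -1.0]
finger_gap: 0.088
```

Run:
```python
from ins import *
q,M=st(); print(boxf(q['tcp_pos']))
s=snap('wrist','l3.png');b=snap('scene');zr=104.5
shank(s,zr,71,82,step=11)
bx,by,z=boxf(world(s)); m=(bx>88)&(bx<130)&(z>98)&(z<114)&(by>60)&(by<110); 
if m.any(): print('leg by',np.percentile(by[m],[2,50,98]).round(1),'bx',bx[m].max().round(1))
cv2.imwrite('pics/l3v.png',np.hstack([cv2.resize(s['image'],None,fx=.75,fy=.75),cv2.resize(b['image'][160:240,230:340],(396,288))]))
```

```text
t 22.4 tcp [567.3 117.8 273.9] yaw_y 82.82 z [-0.006 -0.002 -1.   ] F [ 0.1  0.4 -1. ] T [ 0.07 -0.07 -0.05] gap 0.088 q [ 0.01  0.65  1.66 -0.    0.85 -1.43]
(np.float64(103.0287365013161), np.float64(84.79781013229734), np.float64(273.85710131630157))
by 71 871 axis bx,z [ 76.65 104.46] xmid 79.6 top 115.15
by range 71.0 82.0
leg by [70.2 84.8 99.2] bx 121.3
```

View pics/l3v.png

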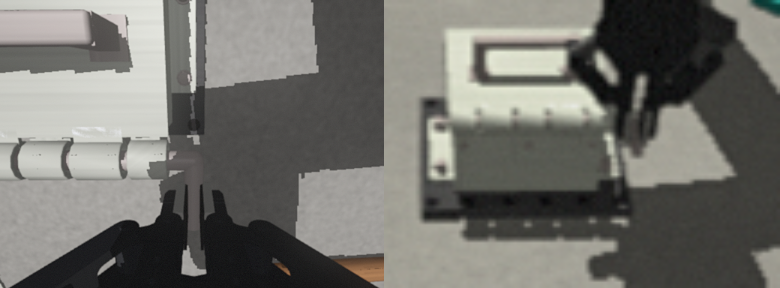

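The nose has passed through all five knuckles, and the leg at (195,175) is about 9 mm short of the end knuckle at (168,160). Pushing gently until contact.

Call:
{"op": "servo_tool", "data": {"rows": [[[0, -2, 0], 0, -1], [[0, -4, 0], 0, -1], [[0, -6, 0], 0, -1], [[0, -7.5, 0], 0, -1], [[0, -8.5, 0], 0, -1], [[0, -9, 0], 0, -1], [[0, -9, 0], 0, -1]]}}

```text
t: 23.2
tcp_pos: [0.5662, 0.1095, 0.2739]
tool_rot: [0.062, 0.998, -0.001, -0.003]
force: [-0.1, -0.9, -2.0]
finger_gap: 0.084
```

Run:
```python
from ins import *
q,M=st(); print(boxf(q['tcp_pos']))
```

```text
t 23.2 tcp [566.2 109.5 273.9] yaw_y 82.86 z [-0.006 -0.001 -1.   ] F [-0.1 -0.9 -2. ] T [ 0.15 -0.06 -0.  ] gap 0.084 q [-0.    0.64  1.66 -0.    0.84 -1.45]
(np.float64(102.9346300988574), np.float64(76.38372826560844), np.float64(273.8793431854508))
```

Call:
{"op": "servo_tool", "data": {"rows": [[[0, -0.5, 0], 0, -1], [[0, -1, 0], 0, -1], [[0, -1.5, 0], 0, -1], [[0, -1.5, 0], 0, -1]]}}

```text
t: 23.6
tcp_pos: [0.566, 0.1083, 0.2739]
tool_rot: [0.063, 0.998, -0.0, -0.003]
force: [-0.2, 3.0, -1.2]
finger_gap: 0.08
```

Run:
```python
from ins import *
q,M=st(); print(boxf(q['tcp_pos']))
for n in('scene','side'):
    bx,by,z=boxf(world(snap(n))); m=(abs(bx-77)<9)&(by<-70)&(by>-110)&(z>96)&(z<112); print(n,m.sum(),by[m].min() if m.any() else '')
```

```text
t 23.6 tcp [566.  108.3 273.9] yaw_y 82.82 z [-0.005 -0.    -1.   ] F [-0.2  3.  -1.2] T [ 0.58 -0.08 -0.04] gap 0.08 q [-0.    0.64  1.66 -0.    0.84 -1.45]
(np.float64(102.91836209142095), np.float64(75.24768348093997), np.float64(273.9246821234585))
scene 11 -80.60706586004454
side 13 -84.0347471523069
```

Call:
{"op": "servo_tool", "data": {"rows": [[[0, -0.5, 0], 0, -1], [[0, -1, 0], 0, -1], [[0, -1.2, 0], 0, -1]]}}

```text
t: 24.0
tcp_pos: [0.566, 0.1078, 0.274]
tool_rot: [0.063, 0.998, 0.0, -0.002]
force: [1.0, 6.2, -1.4]
finger_gap: 0.082
```

Run:
```python
from ins import *
q,M=st(); print(boxf(q['tcp_pos']))
```

```text
t 24.0 tcp [566.  107.8 274. ] yaw_y 82.78 z [-0.005  0.001 -1.   ] F [ 1.   6.2 -1.4] T [ 1.23 -0.19 -0.16] gap 0.082 q [-0.01  0.64  1.66  0.    0.84 -1.45]
(np.float64(102.89384535749309), np.float64(74.73073137646787), np.float64(273.9661877256327))
```

Firmly against the knuckle (6 N reaction). I'll lower 2 mm so the pin rests in its bores, release and retreat upwards.

Call:
{"op": "servo_tool", "data": {"rows": [[[0, 0.3, 1.5], 0, -1], [[0, 0.3, 2], 0, -1], [[0, 0.3, 2], 0, -0.6], [[0, 0.3, 2], 0, -0.3], [[0, 0.3, 2], 0, 0], [[0, 0.3, 2], 0, 0.4], [[0, 0.3, 2], 0, 0.4], [[0, 0.3, 2], 0, 0.4]]}}

```text
t: 24.8
tcp_pos: [0.566, 0.108, 0.272]
tool_rot: [0.063, 0.998, 0.0, -0.003]
force: [0.8, -0.1, -0.3]
finger_gap: 0.699
```

Call:
{"op": "servo_tool", "data": {"rows": [[[-5, 0, 0], 0, 0.4], [[-5, 0, -10], 0, 0.4], [[-5, 0, -35], 0, 0.4], [[-5, 5, -70], 0, 0.4], [[-5, 20, -105], 0, 0.4], [[-5, 40, -130], 0, 0.4], [[-5, 40, -130], 0, 0.4], [[-5, 40, -130], 0, 0.4]]}}

```text
t: 25.6
tcp_pos: [0.5763, 0.1471, 0.4026]
tool_rot: [0.062, 0.998, 0.0, -0.002]
force: [-0.2, 0.5, -1.0]
finger_gap: 0.704
```

Run:
```python
from seat import *
from ins import boxf
st(); s=snap('wrist','f_w.png'); b=snap('scene','f_s.png'); d=snap('side','f_d.png')
seat(s); seat(b)
for n,v in(('scene',b),('side',d),('wrist',s)):
    bx,by,z=boxf(world(v))
    m=(abs(bx-77)<10)&(by<-71)&(by>-110)&(z>94)&(z<112); print(n,'nose',m.sum(),by[m].min().round(1) if m.any() else '')
    m=(bx>60)&(bx<130)&(by>72)&(by<110)&(z>40)&(z<125); print(n,'leg',m.sum(),(np.percentile(by[m],[2,50,98]).round(1),'bx',bx[m].min().round(),bx[m].max().round(),'z',z[m].min().round(),z[m].max().round()) if m.any() else '')
cv2.imwrite('pics/f.png',np.hstack([cv2.resize(s['image'],None,fx=.75,fy=.75),cv2.resize(b['image'][160:240,230:340],(396,288))]))
```

```text
t 25.6 tcp [576.3 147.1 402.6] yaw_y 82.84 z [-0.004  0.001 -1.   ] F [-0.2  0.5 -1. ] T [ 0.07  0.01 -0.01] gap 0.704 q [ 0.06  0.49  1.51  0.    1.14 -1.38]
plate top z mm 105.8 tilt deg [-0.05 -0.04] 16721
plate top z mm 105.2 tilt deg [-0.02  0.05] 413
scene nose 12 -80.6
scene leg 35 (array([72.8, 76.3, 80.3]), 'bx', np.float64(75.0), np.float64(87.0), 'z', np.float64(57.0), np.float64(107.0))
side nose 8 -83.5
side leg 1 (array([72.6, 72.6, 72.6]), 'bx', np.float64(61.0), np.float64(61.0), 'z', np.float64(100.0), np.float64(100.0))
wrist nose 41 -83.3
wrist leg 306 (array([72.1, 77.7, 81.7]), 'bx', np.float64(68.0), np.float64(81.0), 'z', np.float64(58.0), np.float64(110.0))
```

View pics/f.png

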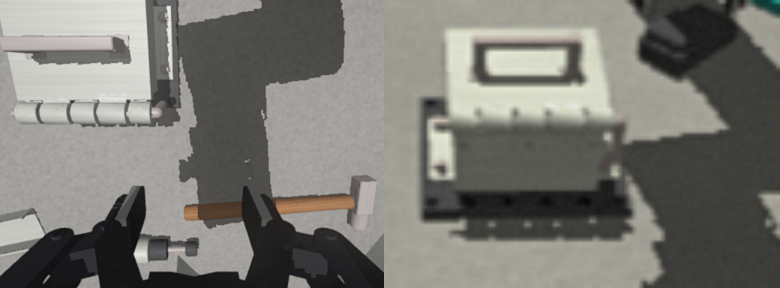

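The pin is home: its leg hangs at by ≈ 70–82 against the +y end knuckle (right panel, (618,150)), and the nose is about 12 mm out at the far end. The lid is flat.

```bash
python3 -c "
from h import *
st(); print(sign_off())"
```

```text
t 25.75 tcp [576.  146.3 400.4] yaw_y 82.74 z [-0.009  0.    -1.   ] F [ 0.9  0.1 -0.1] T [-0.03 -0.03  0.03] gap 0.697 q [ 0.06  0.49  1.51  0.    1.14 -1.38]
the job is handed in; nothing more can be done
None
```

The lid is back on the box and the pin is fully home. I handed the job in at about 26 s, with the gripper clear of everything.

**Lid:** I carried it by its handle and lowered it with its two knuckles between the box's three. After release it sat flat, tilted less than 0.1°. Its top measured 105.2–105.8 mm against 105 mm expected. All five knuckles lay on one axis to within about 0.2 mm.

**Pin:** I held it by its leg and slid it in from the +y end until the leg met the end knuckle with about 6 N. After release the leg rolled to hang down, as the task said it might. Its outer face is at about 82 mm along the hinge, as it should be. The nose sticks out 10.6–13.5 mm at the far end depending on the camera (12 mm expected).

**Disagreements and limits:**
- The scene camera placed things 2–4 mm differently in x from the wrist camera, about its stated calibration error or a little over. I worked from the wrist camera.
- I gripped the lid once on the bench and let go again before lifting, so that I could measure the box first.
- The hammer, dolly and other things were never touched, but I did not re-measure their positions at the end.

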